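# Open the worktop pedal bin for the cook and let its lid down gently

## Robot

A 7-joint arm with a two-finger parallel gripper is mounted at the origin on a cart in front of the work surface, level with it; the furniture and walls round the work are solid. World frame = base frame: x ahead of the robot, y to its left, z up, the work surface at z = 0. Lengths are in m, angles in rad, forces in N, time in s.
With the tool pointing down it reaches from about 0.4 to 0.85 m from the base axis. Payload 6.9 kg.
Tool frame: the origin (TCP) lies at the very end of the fingers, on their centre line; the grasp point (between the pads) lies 19 mm behind it; z points along the fingers, y is the line along which they close (so a half turn about z gives the same grasp; the last joint's range is limited). The gripper opens to 85 mm and grips with 20 to 120 N. Pads are 22 mm wide; open, the fingers measure 114 mm over their backs; the gripper's body (76 mm by 85 mm) begins 54 mm behind the grasp point. The pads swing forward as they close: fully open they stand 13 mm farther back than shut.
Start: joints at [1.276, 0.507, -0.238, 1.5, 0.126, 1.149, -0.155], TCP at [0.243, -0.576, 0.231] pointing down, gripper open.
Joint ranges: [-3.08, 3.08], [-0.24, 2.05], [-1.43, 1.35], [0, 2.5], [-1.52, 4.66], [0.17, 1.96], [-2.89, 2.89]. Speed limits (rad/s): [2.39, 2.39, 3.14, 3.14, 3.14, 3.14, 3.14].

## Interface

Orientations are given as a unit quaternion [w, x, y, z].
In Python, from station import ctrl gives the robot as it stands. Calls block until the motion is done:
- ctrl.movep(position, orientation): joint-space move of the TCP to a pose.
- ctrl.movel(position, frame=None, max_speed=0.15): straight line of the TCP; frame=None keeps the orientation; max_speed is the mean speed in m/s.
- ctrl.set_joints(angles): joint-space move.
- ctrl.ungrasp() and ctrl.close_gripper(force=None): open the fingers fully, or close them until they stop; force is the grip in N (None keeps the last).
- ctrl.pause(seconds).
- ctrl.ik(position, orientation): joint angles nearest the present ones, or None.
- ctrl.get_state(): the state.
- ctrl.grab_frame(name): name is "side" or "top"; returns the picture (480x640x3 uint8, blue, green, red); there is no depth.
- ctrl.camera_info(name): a dict with "mtx" (3x3 intrinsics, pixels), "R" (3x3) and "t" (3): a world point X has camera coordinates R X + t. Camera axes: x right, y down, z forward; pixel columns grow to the right and rows downward; lengths in m; the calibration is good to about 2 mm. A picture is of the moment at which its call begins. camera_info takes no time and is no camera call.
A pose or a line that the arm cannot do raises ctrl.Unreachable and nothing moves.
- ctrl.close_job(): hands the job in; it is judged then, once.
The state is a dict: "time": time; "qpos": joint angles; "qd": joint speeds; "tau": joint torques, N m; "tcp_pos": TCP position; "eef_rot": TCP orientation; "contact_force": force on the tool from outside, world axes, zero at the start; "wrist_torque": the same for the moment, N m; "width": finger opening in m; "gripper_force": force on a finger pad.
Only numpy, scipy, OpenCV 4.12 (cv2) and the standard library are available. Lean on these libraries where they do the work, as an engineer would, in place of code of your own. Each camera call takes 0.05 s, during which the arm holds its last target. There are 200 camera calls.

## Task

I am coming with both hands full of peelings: push the stoneware jar that was left in front of the bin's pedal aside along the worktop, never lifting it, until there is a hand's width of free space between it and the pedal. Then press the bin's pedal right down with your fingertips so that the lid stands fully open, and keep it open for three full seconds while I drop them in. After that ease the pedal up slowly so that the lid shuts without a slam, and leave everything else where it stands.

Things in the scene. Friction and masses are not known exactly. Their poses are not given: they have to be found in the camera images.
- jar: the smaller of two plain stoneware jars with turned lids (84 mm across, 107 mm high, 0.4 to 0.8 kg, stands loose), the one that stands in front of the bin's pedal, about 25 mm from the pad. Origin: centre of its underside, z up. On the side nearer the middle of the worktop 200 mm are free. It slides upright when pushed at 40 to 65 mm height.
- bin: small round pedal bin, black foot, brushed steel mantle; 156 mm across, 210 mm high, with a flat round lid hinged at the back, 0 to 1.26 rad open; fixed to the worktop by its non-slip foot (it does not move). Origin: centre of its underside on the worktop; its own -x axis points to the front, where the pedal is; z up.
- pedal_pad (a point): centre of the top face of the bin's black ribbed pedal pad, 62 mm wide (along the bin's y), 42 mm deep, 152 mm in front of the bin's vertical axis; 74 mm lie between its centre and the bin's side. At rest this point is 45 mm above the worktop; fully pressed it is 18 mm above it, having moved straight down. Pressing takes about 8 to 14 N at first, less as the lid rises.
- bin_pedal (a joint): pedal angle: 0 at rest (lid shut), 0.28 rad fully pressed, against a stop (lid fully open). A rod ties it to the lid: the lid turns 4.5 rad for each rad of the pedal. There is no damper: a pedal let go flies up and the lid slams. Gently means that the pad rises at 40 mm/s or slower all the way.
- salt_shaker: bystander: glass salt shaker, 44 mm across, 90 mm high, near the bin; origin under its centre
- pepper_mill: bystander: turned wooden pepper mill, 58 mm across, 120 mm high, near the bin; origin under its centre
- egg_cup: bystander: egg cup, 49 mm across, 62 mm high, near the bin; origin under its centre
- pinch_bowl: bystander: small grey bowl, 58 mm across, 30 mm high, at the right towards the sink; origin under its centre
- garlic: bystander: garlic bulb, 53 mm, on the chopping board (300 by 190 mm, 18 mm thick, fixed) at the left; origin under its centre
- peeler: bystander: yellow peeler, 170 mm long, lying on the chopping board; origin under its middle

How it is judged:
By the outcome, as a careful person would: the job done as asked, in the order asked, and still so for the second after the job is handed in, with the robot touching nothing.
It also fails if it takes over 58 s, if anything falls off the work surface, if the arm or the gripper's body presses on something with over 40 N, if the wrist force passes 120 N, or if a joint passes its speed limit or range.

## Working session

There is one attempt and no reset: what is moved stays moved. The work goes in short steps, each a Python script; the robot and the scene stay as the last script left them, time stands still between calls to the robot, and variables do not carry over. Pictures are saved under pics/ and viewed, at most 10 in all, crops included, and the job is handed in when it is done.

```bash
mkdir -p pics
python3 - <<'E'
from station import ctrl
import cv2
for n in("side","top"):
    cv2.imwrite(f"pics/{n}0.png",ctrl.grab_frame(n)); i=ctrl.camera_info(n); print(n,i["mtx"],i["R"],i["t"],-i["R"].T@i["t"])
s=ctrl.get_state(); print(s["time"],s["tcp_pos"],s["eef_rot"],s["contact_force"])
E
```

```text
side [[583.20516842   0.         304.87136476]
 [  0.         583.20516842 239.53698991]
 [  0.           0.           1.        ]] [[-0.15018937 -0.98861787 -0.00882339]
 [-0.87656299  0.13728318 -0.46129237]
 [ 0.45725319 -0.06154695 -0.88720431]] [0.15177492 0.56651421 1.00689405] [0.05897485 0.13424578 1.1559886 ]
top [[476.27397893   0.         321.75728855]
 [  0.         476.27397893 232.86441749]
 [  0.           0.           1.        ]] [[ 6.07838783e-03 -9.99981483e-01 -2.94001743e-04]
 [-9.96018860e-01 -6.02815240e-03 -8.89387012e-02]
 [ 8.89352821e-02  8.33435200e-04 -9.96037058e-01]] [0.06056313 0.63689231 1.05752318] [0.5399375  0.06351991 1.10999446]
0.1 [ 0.24301644 -0.57533664  0.23052622] [-7.74355905e-04  9.80089778e-01  1.98553264e-01 -1.71869200e-04] [-0.19984601 -1.05612528 -0.24772413]
```

View pics/side0.png

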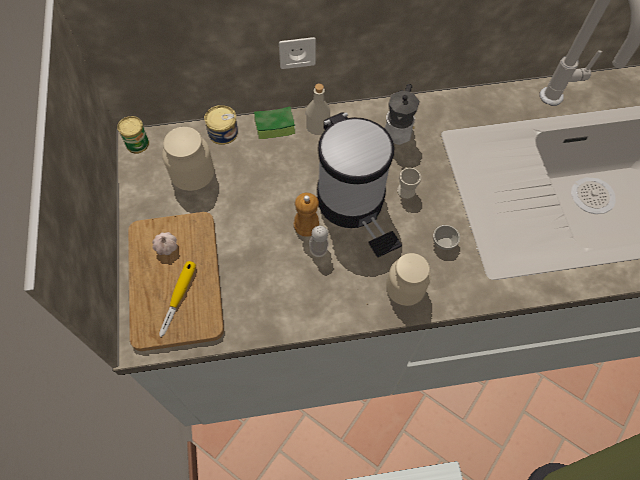

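View pics/top0.png

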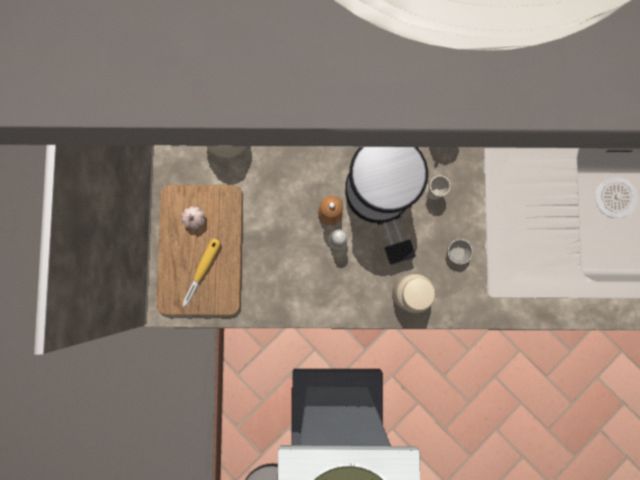

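The side view shows the bin at about (355,170), its pedal pad at (384,242), the small jar at (409,279), the salt shaker at (319,240) and the mill at (307,213). The top view shows the pad at (399,251) and the jar at (415,293). I'll enlarge both.

Run:
```python
import cv2
a=cv2.imread("pics/side0.png")[160:320,280:480]; cv2.imwrite("pics/sc.png",cv2.resize(a,None,fx=3.75,fy=3.75,interpolation=cv2.INTER_CUBIC))
a=cv2.imread("pics/top0.png")[140:335,310:500]; cv2.imwrite("pics/tc.png",cv2.resize(a,None,fx=3,fy=3,interpolation=cv2.INTER_CUBIC))
```

```text
(no output)
```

View pics/sc.png

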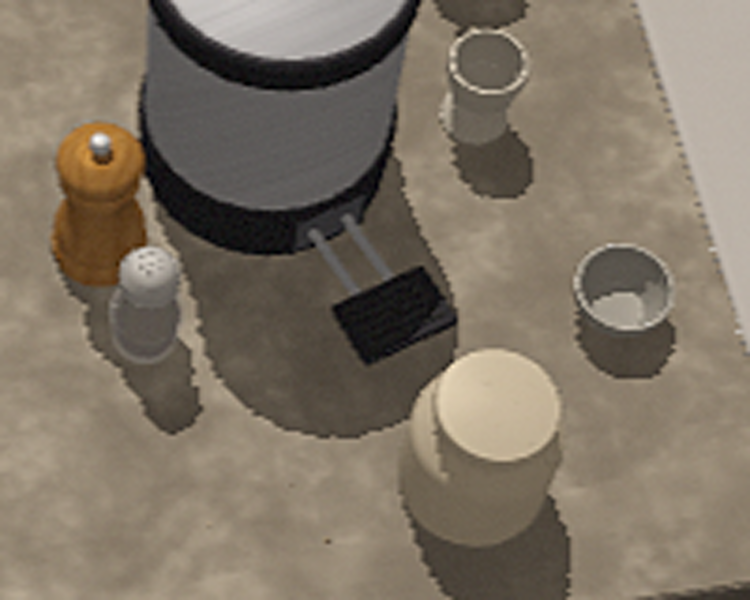

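View pics/tc.png

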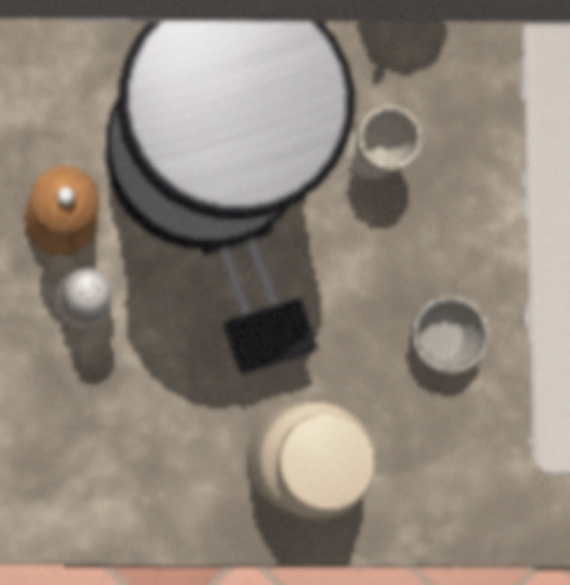

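```bash
cat > h.py <<'E'
from station import ctrl
import numpy as np, cv2
C={n:ctrl.camera_info(n) for n in("side","top")}
S=lambda p:(280+p[0]/3.75,160+p[1]/3.75)
T=lambda p:(310+p[0]/3,140+p[1]/3)
def P(n): return C[n]["mtx"]@np.c_[C[n]["R"],C[n]["t"]]
def tri(s,t):
    X=cv2.triangulatePoints(P("side"),P("top"),np.array(s,float),np.array(t,float))[:,0]; return X[:3]/X[3]
def at(n,p,z):
    R,t=C[n]["R"],C[n]["t"]; d=R.T@np.linalg.solve(C[n]["mtx"],[*p,1]); c=-R.T@t
    return c+d*(z-c[2])/d[2]
def proj(n,X): q=P(n)@[*X,1]; return q[:2]/q[2]
E
python3 - <<'E'
from h import *
np.set_printoptions(precision=4,suppress=True)
for n,s,t in [("jar lid",(498,405),(326,460)),("pad LB",(332,309),(226,325)),("pad RB",(424,267),(300,299)),("pad c",(390,313),(270,336)),("bowl rim",(623,287),(450,336)),("salt top",(151,265),(88,291)),("mill",(100,142),(66,196)),("egg",(488,60),(389,137))]:
    print(n,tri(S(s),T(t)))
print("binlid",tri((356.5,150),T((238,102))))
for c in [(226,325),(300,299),(313,345),(240,373)]: print("pad corner z.045",at("top",T(c),.045))
print("counter front edge",at("top",(420,328),0), at("top",(200,328),0), "cab edge",at("top",(400,145),.5))
print("jar foot side",at("side",S((478,545)),0))
E
```

```text
jar lid [ 0.5038 -0.1391  0.1076]
pad LB [ 0.601  -0.0762  0.0504]
pad RB [ 0.6207 -0.1332  0.0479]
pad c [ 0.593  -0.1082  0.0512]
bowl rim [ 0.5942 -0.2459  0.0399]
salt top [0.6219 0.0263 0.0938]
mill [0.6858 0.044  0.1249]
egg [ 0.7389 -0.1955  0.0713]
binlid [ 0.7371 -0.0657  0.1981]
pad corner z.045 [ 0.6011 -0.0781  0.045 ]
pad corner z.045 [ 0.6209 -0.1335  0.045 ]
pad corner z.045 [ 0.5866 -0.1428  0.045 ]
pad corner z.045 [ 0.5654 -0.0883  0.045 ]
counter front edge [ 0.4209 -0.1627  0.    ] [0.4178 0.343  0.    ] cab edge [ 0.7103 -0.0376  0.5   ]
jar foot side [ 0.4668 -0.136   0.    ]
```

Every point passes its check: the jar lid measures 0.108 m (107 mm expected), the pad about 0.048 m (45 mm), and the pad-to-bin-axis distance 0.15 m. I'll push the jar in +y towards the free middle, using closed fingers tilted 15° so that the tips make contact at about 50 mm.

```bash
cat >> h.py <<'E'
from scipy.spatial.transform import Rotation as Ro
def quat(z,y):
    z=np.array(z,float); z/=np.linalg.norm(z); y=np.array(y,float); y-=z*(y@z); y/=np.linalg.norm(y)
    return Ro.from_matrix(np.c_[np.cross(y,z),y,z]).as_quat()[[3,0,1,2]]
def st(): 
    s=ctrl.get_state(); print(round(s["time"],2),np.round(s["tcp_pos"],4),"F",np.round(s["contact_force"],1),"w",round(s["width"],4)); return s
E
python3 - <<'E'
from h import *
z=[0,np.sin(.26),-np.cos(.26)]
q0=np.array(ctrl.get_state()["qpos"])
best=None
for sg in(1,-1):
    q=quat(z,[sg,0,0]); js=[ctrl.ik(p,q) for p in([.504,-.23,.25],[.504,-.23,.05],[.504,.012,.05])]
    print(sg,[None if j is None else np.round(j,2) for j in js])
    if all(j is not None for j in js):
        d=abs(np.array(js[0])-q0).max()
        if best is None or d<best[0]: best=(d,q)
q=best[1]
ctrl.close_gripper(); ctrl.movep([.504,-.235,.25],q); st()
ctrl.movel([.504,-.235,.05],max_speed=.12); st()
ctrl.movel([.504,-.17,.05],max_speed=.05); st()
cv2.imwrite("pics/s1.png",ctrl.grab_frame("side"))
E
```

```text
1 [array([ 0.96,  0.52, -0.7 ,  1.56,  0.08,  1.25,  0.28]), array([ 0.89,  0.73, -0.6 ,  1.79,  0.2 ,  0.83,  0.25]), array([ 0.55,  0.66, -0.68,  2.03,  0.25,  0.58, -0.22])]
-1 [array([ 0.45,  0.46,  0.13,  1.57, -0.29,  1.27, -2.47]), array([ 0.46,  0.68,  0.1 ,  1.8 , -0.39,  0.85, -2.31]), array([ 0.13,  0.58, -0.03,  2.03, -0.44,  0.6 , -2.67])]
2.43 [ 0.5033 -0.2368  0.2496] F [0.4 0.1 0.4] w -0.0
4.25 [ 0.5044 -0.2351  0.0506] F [-0.  -0.1 -0.2] w 0.0001
5.7 [ 0.504  -0.1702  0.05  ] F [ 0.4 -4.1  1.2] w 0.0001
```

View pics/s1.png

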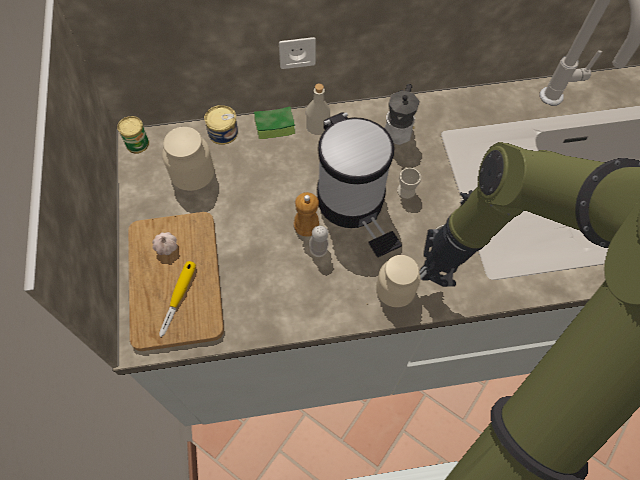

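The jar is sliding upright: its lid centre has moved from (412,268) to about (400,268), with about 4 N of push. I'll continue.

Run:
```python
from h import *
ctrl.movel([.504,-.08,.05],max_speed=.06); st()
ctrl.movel([.504,.012,.05],max_speed=.06); st()
ctrl.movel([.504,-.04,.05],max_speed=.08)
ctrl.movel([.504,-.04,.2],max_speed=.15); st()
cv2.imwrite("pics/s2.png",ctrl.grab_frame("side"))
cv2.imwrite("pics/t2.png",ctrl.grab_frame("top"))
# planning for press
pc=np.array([.594,-.110]); f=np.array([-.942,-.337])
for sg in(1,-1):
  for tl in(.2,.35):
    z=[-f[0]*np.sin(tl),-f[1]*np.sin(tl),-np.cos(tl)]
    q=quat(z,[sg*f[1],-sg*f[0],0])
    js=[ctrl.ik([*pc,h],q) for h in(.2,.06,.012)]
    print(sg,tl,[None if j is None else np.round(j,2) for j in js])
```

```text
7.4 [ 0.5039 -0.08    0.05  ] F [-0.5 -4.   2.4] w 0.0003
9.08 [0.5039 0.0119 0.0499] F [-0.9 -4.5  1.9] w -0.0001
11.03 [ 0.5035 -0.04    0.1993] F [-0.5 -0.8 -0.6] w 0.0
1 0.2 [array([ 0.9 ,  0.62, -1.14,  1.77,  0.64,  0.96,  1.46]), array([ 0.78,  0.76, -0.95,  1.93,  0.88,  0.7 ,  1.27]), array([ 0.72,  0.81, -0.85,  1.96,  0.98,  0.6 ,  1.19])]
1 0.35 [array([ 1.  ,  0.58, -1.16,  1.89,  0.64,  0.73,  1.48]), array([ 0.81,  0.71, -0.86,  2.05,  0.98,  0.42,  1.2 ]), array([ 0.7 ,  0.74, -0.69,  2.08,  1.13,  0.29,  1.07])]
-1 0.2 [array([ 0.38,  0.42, -0.26,  1.77,  0.01,  0.78, -1.08]), array([ 0.32,  0.59, -0.18,  1.93, -0.  ,  0.45, -1.04]), array([ 0.31,  0.67, -0.16,  1.97, -0.01,  0.34, -1.03])]
-1 0.35 [array([ 0.49,  0.38, -0.33,  1.9 , -0.11,  0.58, -0.94]), array([ 0.45,  0.58, -0.29,  2.05, -0.14,  0.23, -0.86]), array([ 0.28,  0.66, -0.04,  2.09, -1.01,  0.2 ,  0.01])]
```

View pics/s2.png

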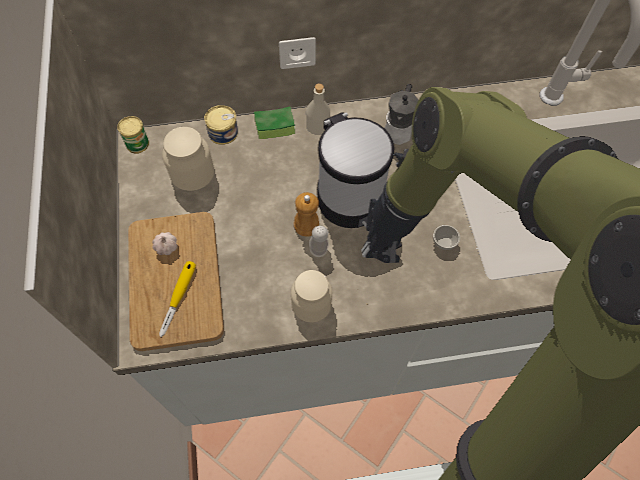

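View pics/t2.png

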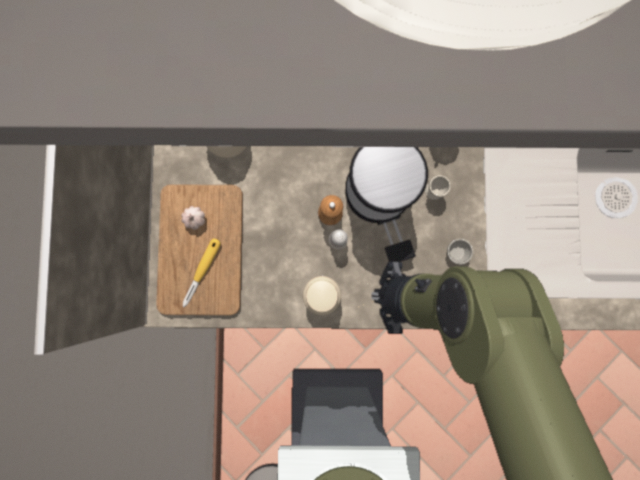

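The jar stands upright at y≈0.063, with about 0.11 m free to the pedal and nothing else moved. Next I press the pedal.

Run:
```python
from h import *
print("jar",tri((312.5,285),(322,294)))
pc=np.array([.594,-.110]); f=np.array([-.942,-.337]); tl=.2
q=quat([-f[0]*np.sin(tl),-f[1]*np.sin(tl),-np.cos(tl)],[-f[1],f[0],0])
ctrl.movep([*pc,.2],q); st()
ctrl.movel([*pc,.06],max_speed=.1); s=st()
for z in(.05,.04,.03,.022):
    ctrl.movel([*pc,z],max_speed=.02); s=st()
while s["contact_force"][2]<22 and z>.012:
    z-=.002; ctrl.movel([*pc,z],max_speed=.02); s=st()
cv2.imwrite("pics/s3.png",ctrl.grab_frame("side"))
```

```text
jar [0.50085504 0.06208776 0.10189269]
12.16 [ 0.5936 -0.1096  0.1995] F [-0.1  0.2  0.4] w 0.0002
13.71 [ 0.5944 -0.1101  0.0606] F [0.5 0.1 0. ] w -0.0001
14.36 [ 0.594  -0.11    0.0499] F [-0.1 -0.3 -0.4] w -0.0002
15.01 [ 0.5938 -0.1103  0.0404] F [-2.8 -0.6  7.9] w 0.0001
15.66 [ 0.5934 -0.1104  0.0301] F [-3.5 -1.5  6.9] w 0.0
16.21 [ 0.5936 -0.1103  0.022 ] F [-3.3 -0.7  5.9] w -0.0003
16.46 [ 0.5938 -0.1102  0.02  ] F [-3.3 -0.6  4.6] w -0.0002
16.71 [ 0.5939 -0.1101  0.018 ] F [-2.5 -1.1  4.5] w -0.0002
16.96 [ 0.5941 -0.1101  0.0169] F [-6.3 -0.7 13.9] w 0.0002
17.21 [ 0.5942 -0.1101  0.0162] F [-10.8  -0.2  26.2] w -0.0003
```

View pics/s3.png

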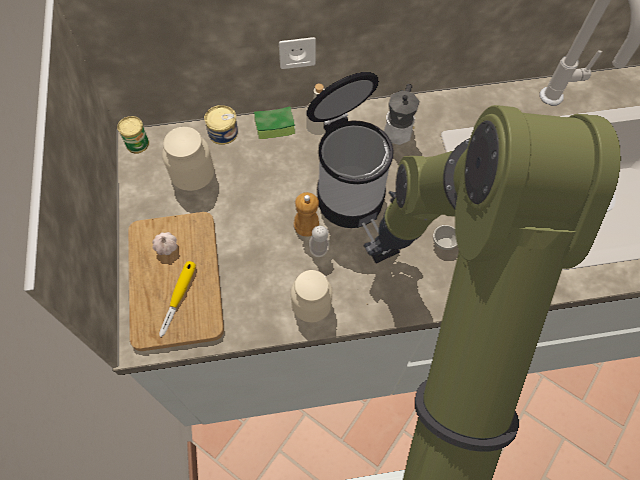

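The lid stands open at about (343,97), and the force has jumped to 26 N, so the pedal is against its stop. I'll hold for 4 s and then ease it up slowly.

Run:
```python
from h import *
ctrl.pause(4.0); s=st(); x,y=.594,-.110
ctrl.movel([x,y,.030],max_speed=.008); st()
ctrl.movel([x,y,.040],max_speed=.008); st()
ctrl.movel([x,y,.056],max_speed=.008); st()
ctrl.movel([x,y,.2],max_speed=.1); ctrl.movel([.5,-.16,.28],max_speed=.15); st()
cv2.imwrite("pics/s4.png",ctrl.grab_frame("side"))
```

```text
21.26 [ 0.5942 -0.1101  0.0162] F [-11.1  -1.   25.6] w -0.0005
23.41 [ 0.5934 -0.1102  0.0301] F [-5.4 -1.5  6.8] w -0.0001
24.81 [ 0.5939 -0.1101  0.0405] F [-4.  -0.5  8.6] w 0.0
26.96 [ 0.594 -0.11   0.056] F [ 0.6  0.7 -0.1] w -0.0003
29.59 [ 0.5002 -0.1595  0.2796] F [ 0.8  0.3 -0.7] w -0.0001
```

View pics/s4.png

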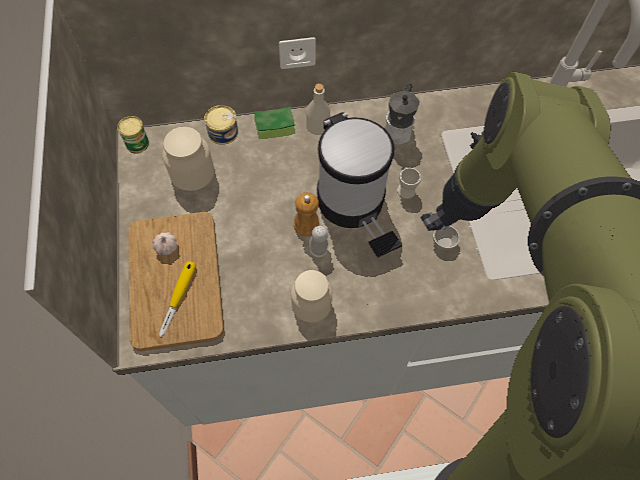

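The lid is shut at (356,150), the pedal is back up at (384,242), the jar stands aside at (312,295), and the bystanders have not moved.

```bash
python3 -c "
from station import ctrl
print(ctrl.close_job())"
```

```text
the job is handed in; nothing more can be done
None
```

I pushed the jar about 0.2 m aside, leaving about 11 cm free beside the pedal, held the lid fully open for 4 s, eased it shut slowly, left everything else where it stood, and handed the job in.

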